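Advance the goods-in tally wheel to its pointer and log it

ROBOT

A 6-joint arm with a two-finger parallel gripper is mounted at the origin on the work surface. World frame = base frame: x ahead of the robot, y to its left, z up, the work surface at z = 0. Lengths are in m, angles in rad, forces in N, time in s.
With the tool pointing down it reaches from about 0.25 to 0.725 m from the base axis. Payload 4 kg.
Tool frame: the origin (TCP) lies at the very end of the fingers, on their centre line; the grasp point (between the pads) lies 19 mm behind it; z points along the fingers, y is the line along which they close (so a half turn about z gives the same grasp; the last joint's range is limited). The gripper opens to 85 mm and grips with 20 to 120 N. Pads are 22 mm wide; open, the fingers measure 114 mm over their backs; the gripper's body (76 mm by 85 mm) begins 54 mm behind the grasp point. The pads swing forward as they close: fully open they stand 13 mm farther back than shut.
Start: joints at [-1.342, 0.241, 0.005, 1.335, 0, 1.571], TCP at [0.113, -0.487, 0.231] pointing down, gripper open.
Joint ranges: [-2.72, 2.72], [-1.05, 1.87], [-1.09, 1.28], [-1.99, 2.15], [-1.42, 1.44], [-3.14, 3.14]. Speed limits (rad/s): [2.79, 2.79, 3.14, 3.14, 3.14, 3.14].

INTERFACE

Orientations are given as a unit quaternion [x, y, z, w].
In Python, from workcell import bot, vision, workorder, boxes_of gives the robot as it stands.
- The arm moves only by the tool send_rows, never from a script. Its argument "motion" is text: rows parted by semicolons, each of 5 numbers parted by spaces: the closure, from -1 (fully open) to 1 (shut), so that 0 is half open, then the shift along the tool's x, y, z in cm, then the turn about the tool's z in rad. In form: claw x y z twist; .... A call has 1 to 5 rows; each row is the pose to reach, as a shift and turn from the pose commanded when the call began, along the tool's axes at that moment; what a row does not reach only later rows make up. A row lasts 1/10 s, in which the tool goes at most 50 mm and 8.59 degrees, less where a joint would pass 70% of its speed; a pose out of reach is approached as far as the arm can. A call with a gripper value outside its range is refused whole. The fingers move at their own pace and stop on an object; the grip force is fixed at half the most. Time passes only in rows, so rows that repeat a pose let the fingers close. It gives the time, the measured TCP pose, the force, the opening and the grip force at its end, in the units of the state.
- bot.get_obs(): the state, without advancing time (a new reading comes with each control period).
- vision.camera(name): name is "scene" or "top" or "wrist"; returns the picture (384x512x3 uint8, red, green, blue); there is no depth.
- vision.camera_model(name): a dict with "fov_y" (degrees; the focal length in pixels is half the picture's height over the tangent of half this angle, whatever the lens; pixels are square), "cx", "cy" (the principal point, pixels), "k1" (the pictures are not rectified: a ray, as slopes to the right and down, at radius r is drawn at 1 + k1 r^2 times it, then the intrinsics apply), "world_from_camera" (4x4, takes a point from camera to world coordinates); the wrist camera has in their place "hand_eye" (4x4, takes a point from camera to tool coordinates, whose origin is the TCP and whose axes are the flange's). Camera axes: x right, y down, z forward; pixel columns grow to the right and rows downward; lengths in m; the calibration is good to about 2 mm. A picture is of the moment at which its call begins: read the wrist's pose just before it. camera_model takes no time and is no camera call.
- workorder.job_done(): hands the job in; it is judged then, once.
Trained networks look in the newest picture that a camera, given by its name, has taken for a name from the list of things; names that differ only in an ending like _2 or _b are one class to them, and where a whole thing is asked for, a point or a joint stands for the part that bears it (a point fixed in the world has none). Each returns a list of dicts, best first, with "conf" (0 to 1); they miss things now and then, are a little off and sometimes report something else, mostly with a low value. They report only what shows in the picture. A call takes as long as a camera call.
- boxes_of(camera, target): "rect" ([centre column, centre row, width, height] in pixels, round what is visible of it).
The state is a dict: "clock": time; "joint_pos": joint angles; "joint_vel": joint speeds; "tau": joint torques, N m; "eef_pos": TCP position; "tool_rot": TCP orientation; "ft_force": force on the tool from outside, world axes, zero at the start; "ft_torque": the same for the moment, N m; "grip_width": finger opening in m; "grasp_force": force on a finger pad.
Only numpy, scipy, OpenCV 4.12 (cv2) and the standard library are available. Lean on these libraries where they do the work, as an engineer would, in place of code of your own. Each camera call takes 0.05 s, during which the arm holds its last target. There are 200 camera calls.

TASK

With a fingertip, flick the toothed edge of the tally wheel on round, click by click, anticlockwise as seen from above, until the raised bar on the wheel lines up with the fixed pointer, and do not click past it. Only then press the round key beside the wheel all the way down to log the count, and let it come back up. Nothing is to be picked up: leave the tally unit where it stands and everything else on the bench alone.

Things in the scene. Friction and masses are not known exactly. Their poses are not given: they have to be found in the camera images.
- tally: loose 2.4 kg tally unit on a dark steel plate 12 mm thick. Origin on the bench under the wheel's upright axis, z up. In its axes: pointer at +x (away from the robot; yaw up to 30 degrees), key at (0, -135 mm), -x side open. Plate: x -60 to 110, y -175 to 50 mm. Under the wheel a drum of radius 38 mm, top at z = 50 mm; beyond it only the plate lies below the teeth.
- wheel (a joint): wheel angle, rad, growing anticlockwise from above; 0: raised bar at the pointer. Six clicks a turn: a sprung roller holds it at multiples of 1.047; pushed a little over half a click, it snaps on to the next. Starts 2, 3 or 4 clicks short (about -2.09, -3.14 or -4.19; very rarely balanced between two of these). Takes up to 4 N at the tooth tips; turns either way.
- wheel_center (a point): centre of the flat, level aluminium wheel, 63 mm up; wheel 14 mm thick (z 56 to 70 mm): disc of radius 34 mm with 6 radial teeth 9 mm wide out to radius 66 mm, gaps 57 mm wide at the tips. A raised dark bar, 7 wide, 8 mm high, runs from radius 12 to 64 mm along one tooth; at joint 0 it points along the unit's +x. At rest, teeth point along the unit's +x and -x.
- pointer_tip (a point): tip of the fixed steel pointer on a post at the unit's +x side, 73 mm from the wheel's axis, 74 mm over the bench (the post is 14 mm square, centred 95 mm from the axis, 74 mm tall).
- key_top (a point): centre of the top of the round steel key (32 mm across) in its black housing on a grey block, about 60 mm up, at (0, -135 mm) in the unit's axes; pressed straight down.
- key (a joint): how far the key is pressed, m: 0 up, 0.006 fully down; fully down takes 4 N, and it springs back.
- filter: closed can (oil filter), 72 mm across, 85 mm tall, stands left of the wheel; a bystander, loose, origin at the centre of its underside.
- bearing: steel ring, 52 mm across, 16 mm tall, lies flat beyond the wheel; a bystander, loose, origin at the centre of its underside.
- plug_box: small carton, 50 x 70 x 35 mm tall, lies to the right of the key; a bystander, loose, origin at the centre of its underside.
- pad_box: carton, 90 x 130 x 60 mm tall, at the left of the bench; a bystander, loose, origin at the centre of its underside.
- belt_box: carton, 100 x 100 x 80 mm tall, at the right of the bench; a bystander, loose, origin at the centre of its underside.
- driver: screwdriver lying at the left of the bench; a bystander, loose, its origin at its underside, or inside it.
- mug: mug, 76 mm across, 90 mm tall, at the left of the bench; a bystander, loose, origin at the centre of its underside.

How it is judged:
On the way, in this order (a step that is already met when the one before it is completed fails the run):
1. the raised bar lines up with the pointer (value of joint wheel between -0.15 and 0.15 rad), for 0.2 s.
2. the key is pressed down (at least 4.5 of 6 mm) (value of joint key above 0.0045 m and value of joint wheel between -0.12 and 0.12 rad), for 0.05 s.
At the end, for the whole second after the job is handed in: The wheel rests with its raised bar at the pointer (within 0.12 rad), the key is up again (within 1.5 mm), and the tally unit stands at rest, upright, within 25 mm of where it was (value of joint wheel between -0.12 and 0.12 rad and value of joint key below 0.0015 m and linear speed of tally below 0.02 m/s and distance of tally from where it was at the start of the episode below 0.025 m and angle between tally's own z axis and vertical below 0.05 rad); the robot touches nothing.
It fails at once if the wheel is clicked past the pointer (value of joint wheel above 0.6 rad).
It fails at once if the key is pressed while the raised bar is not at the pointer (value of joint key above 0.003 m and (value of joint wheel below -0.25 rad or value of joint wheel above 0.25 rad)).
It fails at once if the tally unit is shoved about, more than 25 mm (distance of tally from where it was at the start of the episode above 0.025 m).
It fails at once if the tally unit is lifted or tipped (height (world z) of tally above 0.012 m or angle between tally's own z axis and vertical above 0.08 rad).
It fails at once if something else on the bench is moved or picked up (more than 25 mm) (distance of any of filter, bearing, plug_box, pad_box, belt_box, driver, mug from where it was at the start of the episode above 0.025 m).
It also fails if it takes over 56 s, if anything falls off the work surface, if the arm or the gripper's body presses on something with over 40 N, if the wrist force passes 120 N, or if a joint passes its speed limit or range.

## Working session

There is one attempt and no reset: what is moved stays moved. The work goes in short steps, Python scripts to look and compute and a tool call to move; the robot and the scene stay as the last step left them, time stands still between calls to the robot, and variables do not carry over. Pictures are saved under pics/ and viewed, at most 10 in all, crops included, and the job is handed in when it is done.

Besides the shell and the picture viewer there is one more tool, called after "Emit:" by a JSON object that holds its "api" and its "payload". send_rows: Moves the arm, as the interface text tells. Its arguments: {"type":"object","properties":{"motion":{"type":"string"}},"required":["motion"]}

```bash
mkdir -p pics
cat > h.py <<'E'
import numpy as np, cv2
from workcell import bot, vision, workorder, boxes_of
from scipy.spatial.transform import Rotation as R
def cam(name):
    m=vision.camera_model(name); f=192/np.tan(np.radians(m['fov_y'])/2)
    if 'world_from_camera' in m: T=np.array(m['world_from_camera'])
    else:
        o=bot.get_obs(); W=np.eye(4); W[:3,:3]=R.from_quat(o['tool_rot']).as_matrix(); W[:3,3]=o['eef_pos']; T=W@np.array(m['hand_eye'])
    K=np.array([[f,0,m['cx']],[0,f,m['cy']],[0,0,1]]); return K,np.array([m['k1'],0,0,0.]),T
def at_z(name,uv,z,c=None):
    K,d,T=c or cam(name); p=cv2.undistortPoints(np.array([[uv]],float),K,d)[0,0]
    r=T[:3,:3]@[p[0],p[1],1]; o=T[:3,3]; return o+r*(z-o[2])/r[2]
def proj(name,P,c=None):
    K,d,T=c or cam(name); Ti=np.linalg.inv(T)
    return cv2.projectPoints(np.array(P,float).reshape(-1,3),cv2.Rodrigues(Ti[:3,:3])[0],Ti[:3,3],K,d)[0][:,0]
E
python3 - <<'E'
from h import *
np.set_printoptions(precision=4,suppress=True)
for n in ['top','scene']:
    im=vision.camera(n); cv2.imwrite(f'pics/{n}0.png',im[:,:,::-1])
    for t,z in [('wheel_center',.066),('pointer_tip',.074),('key_top',.06),('tally',.0),('filter',.085),('bearing',.016),('plug_box',.035),('mug',.09),('belt_box',.08),('pad_box',.06)]:
        b=boxes_of(n,t)
        for q in b[:1]: print(n,t,round(q['conf'],2),np.round(q['rect']),at_z(n,q['rect'][:2],z))
o=bot.get_obs(); print(o['clock'],o['eef_pos'],o['tool_rot'],o['ft_force'],o['grip_width'])
print(vision.camera_model('wrist'))
E
```

```text
top wheel_center 0.71 [224. 192.  32.  33.] [0.5245 0.1123 0.066 ]
top pointer_tip 0.87 [245. 181.  81.  72.] [0.5587 0.0466 0.074 ]
top key_top 0.44 [266. 180.   6.   6.] [ 0.5648 -0.02    0.06  ]
top tally 0.91 [243. 182.  87.  73.] [0.567  0.0566 0.    ]
top filter 0.78 [175. 201.  27.  25.] [0.4935 0.2623 0.085 ]
top bearing 0.54 [217. 152.  15.  11.] [0.6652 0.1439 0.016 ]
top plug_box 0.6 [289. 160.  24.  21.] [ 0.6332 -0.0947  0.035 ]
top mug 0.85 [123. 232.  36.  22.] [0.3946 0.4184 0.09  ]
top belt_box 0.89 [410. 177.  49.  49.] [ 0.5709 -0.4662  0.08  ]
top pad_box 0.83 [120. 163.  51.  36.] [0.6185 0.453  0.06  ]
scene wheel_center 0.73 [394. 180.  37.  38.] [0.4407 0.4135 0.066 ]
scene pointer_tip 0.84 [279. 217.  90.  68.] [0.6428 0.0661 0.074 ]
scene key_top 0.43 [251. 210.  10.   9.] [ 0.5948 -0.0105  0.06  ]
scene tally 0.81 [278. 214.  93.  69.] [0.5286 0.0639 0.    ]
scene filter 0.98 [350. 194.  27.  35.] [0.5484 0.2636 0.085 ]
scene bearing 0.79 [309. 244.  14.  17.] [0.6809 0.1451 0.016 ]
scene plug_box 0.65 [221. 232.  29.  22.] [ 0.6611 -0.0872  0.035 ]
scene mug 0.92 [394. 178.  35.  38.] [0.4708 0.4018 0.09  ]
scene belt_box 0.69 [393. 178.  37.  34.] [0.4533 0.4052 0.08  ]
1.1 [ 0.1134 -0.487   0.2313] [ 0.9935  0.1142 -0.     -0.    ] [0.2208 0.5746 0.3882] 0.08551810757935782
{'fov_y': 64.01142951434024, 'cx': 251.69261073862157, 'cy': 187.99797871321252, 'k1': -0.03634628076710294, 'hand_eye': array([[ 0.001 , -0.9598, -0.2807,  0.0717],
       [ 1.    ,  0.0007,  0.0011,  0.0008],
       [-0.0009, -0.2807,  0.9598, -0.1429],
       [ 0.    ,  0.    ,  0.    ,  1.    ]])}
```

Run:
```python
import cv2,numpy as np
a=cv2.imread('pics/top0.png')[130:250,150:320]; b=cv2.imread('pics/scene0.png')[150:270,200:370]
cv2.imwrite('pics/c0.png',np.vstack([cv2.resize(a,None,fx=2.5*1.7,fy=2.5*1.7,interpolation=2)[:300*2],])[:510,:])
```

```text
(no output)
```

View pics/c0.png

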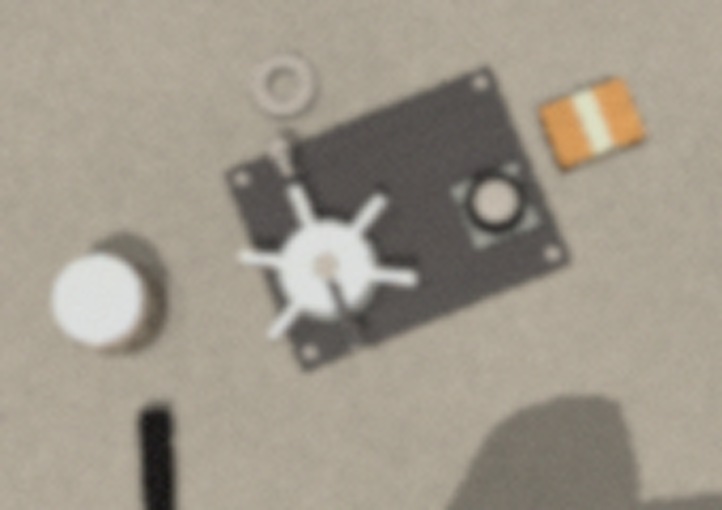

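The top crop shows the wheel hub at about pixel (227,193), the post at (217,165) and the key at (267,178). The bar is opposite the pointer, so the wheel is 3 clicks short. Next I'll move above the unit and look from close up.

Emit:
{"api": "send_rows", "payload": {"motion": "1 3.8 -3.2 -0.4 0.1; 1 7.6 -6.5 -0.8 0.2; 1 11.4 -9.7 -1.2 0.3; 1 15.2 -13 -1.6 0.4; 1 19 -16.2 -2 0.5"}}

```text
clock: 1.6
eef_pos: [0.2617, -0.2855, 0.2516]
tool_rot: [0.991, -0.137, 0.0, 0.0]
ft_force: [1.5, -0.3, 0.7]
grip_width: 0.0122
grasp_force: 0.0
```

Run:
```python
from h import *
np.set_printoptions(precision=4,suppress=True)
c=cam('top')
w=at_z('top',(150+327/4.25,130+267/4.25),.07,c);p=at_z('top',(150+283/4.25,130+148/4.25),.074,c);k=at_z('top',(150+496/4.25,130+202/4.25),.06,c)
print(w,p,k,np.linalg.norm(p-w),np.linalg.norm(k-w),np.degrees(np.arctan2(*(p-w)[[1,0]])),np.degrees(np.arctan2(*(k-w)[[1,0]]))+90)
o=bot.get_obs();print(o['clock'],o['eef_pos'],o['joint_pos'],R.from_quat(o['tool_rot']).as_matrix()[:,0])
```

```text
[0.5208 0.1032 0.07  ] [0.609  0.1372 0.074 ] [ 0.5715 -0.0209  0.06  ] 0.09466786688762313 0.13444930368243355 21.053612917924262 22.21788312564837
1.6 [ 0.2617 -0.2855  0.2516] [-0.829   0.0065 -0.2133  1.3502  0.0002  2.5875] [ 0.9624 -0.2715  0.0008]
```

Emit:
{"api": "send_rows", "payload": {"motion": "1 1.8 -4.1 0 -0.14; 1 3.6 -8.2 0 -0.28; 1 5.4 -12.2 0 -0.42; 1 7.2 -16.3 0 -0.56; 1 9 -20.4 0 -0.7"}}

```text
clock: 2.1
eef_pos: [0.4031, -0.1129, 0.2515]
tool_rot: [0.976, 0.216, 0.0, 0.0]
ft_force: [0.2, -0.6, -0.3]
grip_width: -0.0001
grasp_force: 0.0
```

```bash
cat >> h.py <<'E'
def to(x,y,z,yaw):
    o=bot.get_obs(); M=R.from_quat(o['tool_rot']).as_matrix(); y0=np.degrees(np.arctan2(M[1,0],M[0,0]))
    print('clock',round(o['clock'],2),'pos',np.round(o['eef_pos'],4),'yaw',round(y0,1),'F',np.round(o['ft_force'],1),'| shift cm',np.round(M.T@(np.array([x,y,z])-o['eef_pos'])*100,2),'twist',round(np.radians(y0-yaw),3))
E
python3 -c "
from h import *
to(.54,.06,.25,104)"
```

```text
clock 2.1 pos [ 0.4031 -0.1129  0.2515] yaw 25.0 F [ 0.2 -0.6 -0.3] | shift cm [19.71 -9.9   0.16] twist -1.379
```

Emit:
{"api": "send_rows", "payload": {"motion": "1 4 -2 0 -0.14; 1 8 -4 0 -0.28; 1 12 -6 0 -0.42; 1 16 -8 0 -0.56; 1 19.7 -9.9 0.2 -0.7"}}

```text
clock: 2.6
eef_pos: [0.5412, 0.0595, 0.2494]
tool_rot: [0.843, 0.538, 0.0, 0.0]
ft_force: [0.2, -0.6, 0.8]
grip_width: -0.0004
grasp_force: 0.0
```

Emit:
{"api": "send_rows", "payload": {"motion": "1 0 0 0 -0.14; 1 0 0 0 -0.28; 1 0 0 0 -0.42; 1 0 0 0 -0.56; 1 0 0 0 -0.68"}}

```text
clock: 3.1
eef_pos: [0.54, 0.0577, 0.2491]
tool_rot: [0.616, 0.788, -0.0, -0.0]
ft_force: [0.1, 0.1, 0.3]
grip_width: -0.0006
grasp_force: 0.0
```

Run:
```python
from h import *
to(.54,.06,.25,104)
c=cam('wrist'); im=vision.camera('wrist'); np.savez('c1.npz',T=c[2]); cv2.imwrite('pics/w1.png',im[:,:,::-1])
for t,z in [('wheel_center',.07),('pointer_tip',.074),('key_top',.06)]:
    for q in boxes_of('wrist',t)[:1]: print(t,round(q['conf'],2),np.round(q['rect']),at_z('wrist',q['rect'][:2],z,c))
```

```text
clock 3.1 pos [0.54   0.0577 0.2491] yaw 104.0 F [0.1 0.1 0.3] | shift cm [ 0.22  0.06 -0.09] twist 0.0
wheel_center 0.85 [247. 115. 129. 123.] [0.52265245 0.10916506 0.07      ]
pointer_tip 0.82 [264. 146. 164. 185.] [0.54775194 0.08262477 0.074     ]
key_top 0.7 [246. 116. 132. 128.] [0.52132299 0.10734526 0.06      ]
```

View pics/w1.png

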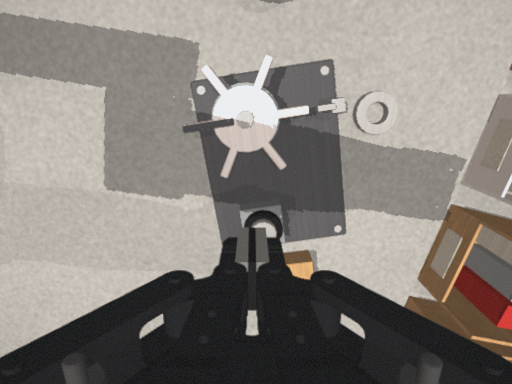

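The wrist picture shows the hub at (246,118), the post top at (339,105) and the bar end at (185,127), opposite the pointer. The key is at about (264,228).

Run:
```python
from h import *
np.set_printoptions(precision=4,suppress=True)
K,d,_=cam('wrist'); c=(K,d,np.load('c1.npz')['T'])
w=at_z('wrist',(246,118),.070,c);p=at_z('wrist',(339,105),.074,c);k=at_z('wrist',(264,228),.06,c);b=at_z('wrist',(185,127),.078,c)
a=lambda v:np.degrees(np.arctan2(v[1],v[0]))
print(w,p,k,b,a(p-w),a(k-w)+90,a(b-w),[np.linalg.norm((q-w)[:2]) for q in(p,k,b)])
W=np.array([.521,.105]) if 0 else w[:2]; yaw=21.5
for g in (150,160,170,180,190,200,205):
    t=np.radians(g+yaw); q=W+.06*np.array([np.cos(t),np.sin(t)]); print(g,q)
```

```text
[0.5223 0.1058 0.07  ] [0.6099 0.1414 0.074 ] [ 0.5728 -0.0121  0.06  ] [0.4647 0.0828 0.078 ] 22.143659949879748 23.168123485820402 -158.23888066983213 [np.float64(0.09449413450173384), np.float64(0.1282316308140466), np.float64(0.06204538027348333)]
150 [0.463  0.1146]
160 [0.4623 0.1042]
170 [0.4635 0.0938]
180 [0.4665 0.0838]
190 [0.4712 0.0744]
200 [0.4774 0.066 ]
205 [0.481  0.0623]
```

Emit:
{"api": "send_rows", "payload": {"motion": "1 4 -3.2 0 0; 1 7.5 -6.1 0 0; 1 7.5 -6.1 4 0; 1 7.5 -6.1 8 0; 1 7.5 -6.1 12 0"}}

```text
clock: 3.8
eef_pos: [0.4631, 0.1165, 0.1288]
tool_rot: [0.618, 0.786, 0.001, 0.001]
ft_force: [-0.0, 0.3, -0.4]
grip_width: -0.0001
grasp_force: 0.0
```

Run:
```python
from h import *
to(.463,.116,.055,104)
im=vision.camera('wrist'); cv2.imwrite('pics/w2.png',im[:,:,::-1])
```

```text
clock 3.8 pos [0.4631 0.1165 0.1288] yaw 103.6 F [-0.   0.3 -0.4] | shift cm [-0.05 -0.04  7.38] twist -0.006
```

View pics/w2.png

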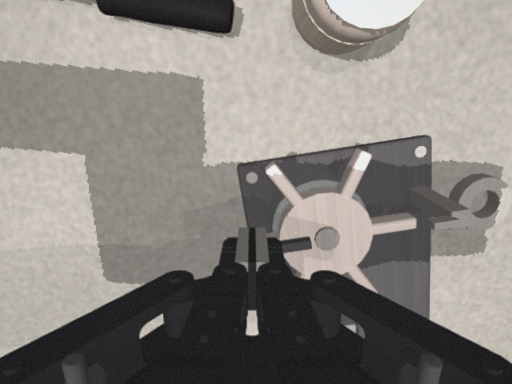

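The tips show at about (252,235), still high above the wheel. The bar is at (300,243), and the 120° tooth tip is at (272,168).

Run:
```python
from h import *
print(proj('wrist',[[.463,.1165,.065],[.463,.1165,.1288],[.5223,.1055,.07]]))
t=[at_z('wrist',u,.07) for u in((272,168),(363,155),(327,238))];print(t)
for q in t[:2]:
    v=q-t[2];print(np.degrees(np.arctan2(v[1],v[0])),np.hypot(v[0],v[1]))
```

```text
[[259.28677775 204.40537124]
 [261.05163802 247.78172899]
 [338.11429388 240.50925371]]
[array([0.46442499, 0.144405  , 0.07      ]), array([0.51894894, 0.16665734, 0.07      ]), array([0.51417646, 0.10548397, 0.07      ])]
141.96359359311975 0.06316688475381678
85.53906792627343 0.06135925853726006
```

Run:
```python
from h import *
to(.463,.116,.055,104)
im=vision.camera('wrist')
to(.463,.116,.055,104)
c=cam('wrist');print(proj('wrist',[bot.get_obs()['eef_pos'],[.5223,.1055,.07]],c))
cv2.imwrite('pics/w3.png',im[:,:,::-1])
o=cv2.imread('pics/w2.png').astype(float)
print(cv2.phaseCorrelate(cv2.cvtColor(o[:200].astype('float32'),6),cv2.cvtColor(im[:200,:,::-1].astype('float32'),6)))
```

```text
clock 3.85 pos [0.4581 0.1151 0.1219] yaw 103.6 F [-2.6 -1.1 -4.3] | shift cm [-0.03  0.56  6.68] twist -0.007
clock 3.9 pos [0.4582 0.115  0.1245] yaw 103.6 F [0.5 0.3 0.1] | shift cm [-0.01  0.57  6.94] twist -0.007
[[250.90538126 241.74251468]
 [337.16430666 238.68948143]]
((13.80544789633089, -0.8566089643558996), 0.26686010539531707)
```

Emit:
{"api": "send_rows", "payload": {"motion": "1 0 0.5 2.5 0; 1 0 0.5 4.5 0; 1 0 0.5 6 0; 1 0 0.5 6.8 0; 1 0 0.5 6.8 0"}}

```text
clock: 4.4
eef_pos: [0.4681, 0.1172, 0.0617]
tool_rot: [0.618, 0.786, -0.0, -0.0]
ft_force: [-0.0, 0.4, -0.3]
grip_width: -0.0002
grasp_force: 0.0
```

```bash
cat > path.py <<'E'
from h import *
W=np.array([.5223,.1055]);
for g in (150,165,180,190,200,205):
    t=np.radians(g+22); q=W+.06*np.array([np.cos(t),np.sin(t)]); print(g,end=' '); to(*q,.055,104)
E
python3 path.py
```

```text
150 clock 4.4 pos [0.4681 0.1172 0.0617] yaw 103.7 F [-0.   0.4 -0.3] | shift cm [-0.2  -0.59  0.67] twist -0.006
165 clock 4.4 pos [0.4681 0.1172 0.0617] yaw 103.7 F [-0.   0.4 -0.3] | shift cm [-1.72 -0.97  0.67] twist -0.006
180 clock 4.4 pos [0.4681 0.1172 0.0617] yaw 103.7 F [-0.   0.4 -0.3] | shift cm [-3.28 -0.95  0.67] twist -0.006
190 clock 4.4 pos [0.4681 0.1172 0.0617] yaw 103.7 F [-0.   0.4 -0.3] | shift cm [-4.3  -0.71  0.67] twist -0.006
200 clock 4.4 pos [0.4681 0.1172 0.0617] yaw 103.7 F [-0.   0.4 -0.3] | shift cm [-5.26 -0.29  0.67] twist -0.006
205 clock 4.4 pos [0.4681 0.1172 0.0617] yaw 103.7 F [-0.   0.4 -0.3] | shift cm [-5.71 -0.02  0.67] twist -0.006
```

Emit:
{"api": "send_rows", "payload": {"motion": "1 -0.1 -0.4 0.2 0; 1 -0.1 -0.5 0.5 0; 1 -0.1 -0.5 0.5 0; 1 -0.1 -0.5 0.5 0; 1 -0.1 -0.5 0.5 0"}}

```text
clock: 4.9
eef_pos: [0.4634, 0.1151, 0.0566]
tool_rot: [0.618, 0.786, 0.0, 0.0]
ft_force: [-0.0, 0.1, -0.1]
grip_width: -0.0
grasp_force: 0.0
```

```bash
python3 path.py
```

```text
150 clock 4.9 pos [0.4634 0.1151 0.0566] yaw 103.7 F [-0.   0.1 -0.1] | shift cm [-0.11 -0.08  0.16] twist -0.005
165 clock 4.9 pos [0.4634 0.1151 0.0566] yaw 103.7 F [-0.   0.1 -0.1] | shift cm [-1.63 -0.46  0.16] twist -0.005
180 clock 4.9 pos [0.4634 0.1151 0.0566] yaw 103.7 F [-0.   0.1 -0.1] | shift cm [-3.19 -0.44  0.16] twist -0.005
190 clock 4.9 pos [0.4634 0.1151 0.0566] yaw 103.7 F [-0.   0.1 -0.1] | shift cm [-4.21 -0.2   0.16] twist -0.005
200 clock 4.9 pos [0.4634 0.1151 0.0566] yaw 103.7 F [-0.   0.1 -0.1] | shift cm [-5.17  0.21  0.16] twist -0.005
205 clock 4.9 pos [0.4634 0.1151 0.0566] yaw 103.7 F [-0.   0.1 -0.1] | shift cm [-5.62  0.48  0.16] twist -0.005
```

Emit:
{"api": "send_rows", "payload": {"motion": "1 -0.6 -0.2 0 0; 1 -1.2 -0.4 0 0; 1 -1.9 -0.5 0 0; 1 -2.6 -0.5 0 0; 1 -3.2 -0.4 0 0"}}

```text
clock: 5.4
eef_pos: [0.467, 0.0824, 0.0563]
tool_rot: [0.618, 0.786, 0.0, -0.0]
ft_force: [-0.8, 1.9, -0.4]
grip_width: 0.0002
grasp_force: 0.7
```

Emit:
{"api": "send_rows", "payload": {"motion": "1 -0.4 0 0 0; 1 -0.8 0.2 0 0; 1 -1.2 0.3 0 0; 1 -1.6 0.45 0 0; 1 -1.8 0.55 0 0"}}

```text
clock: 5.9
eef_pos: [0.4767, 0.0663, 0.0561]
tool_rot: [0.618, 0.786, -0.0, 0.0]
ft_force: [0.1, -0.4, -0.3]
grip_width: -0.0002
grasp_force: 0.0
```

```bash
python3 path.py|tail -2
python3 - <<'E'
from h import *
im=vision.camera('wrist'); cv2.imwrite('pics/w4.png',im[:,:,::-1])
E
```

```text
200 clock 5.9 pos [0.4767 0.0663 0.0561] yaw 103.7 F [ 0.1 -0.4 -0.3] | shift cm [-0.11  0.08  0.11] twist -0.006
205 clock 5.9 pos [0.4767 0.0663 0.0561] yaw 103.7 F [ 0.1 -0.4 -0.3] | shift cm [-0.56  0.34  0.11] twist -0.006
```

View pics/w4.png

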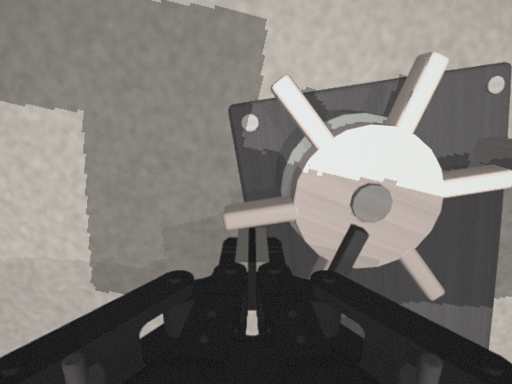

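The first click worked. The bar is now at (345,245), one tooth on, and the finger is free in the next gap. I'll lift, go back to the 150° gap and repeat.

Emit:
{"api": "send_rows", "payload": {"motion": "1 0 0 -2 0; 1 0 0 -4 0; 1 1.5 -0.1 -4.5 0; 1 4 -0.1 -4.5 0; 1 5 -0.1 -4.5 0"}}

```text
clock: 6.45
eef_pos: [0.4635, 0.1164, 0.1015]
tool_rot: [0.617, 0.787, 0.0, 0.0]
ft_force: [1.3, 0.0, 0.1]
grip_width: -0.0001
grasp_force: 0.0
```

Emit:
{"api": "send_rows", "payload": {"motion": "1 0 0 0.5 0; 1 0 0 2 0; 1 0 0 3.8 0; 1 0 0 4.5 0; 1 0 0 4.5 0"}}

```text
clock: 6.95
eef_pos: [0.4624, 0.1143, 0.0547]
tool_rot: [0.618, 0.786, -0.002, -0.001]
ft_force: [-0.6, -0.5, 0.6]
grip_width: -0.0004
grasp_force: 0.0
```

```bash
python3 path.py
```

```text
150 clock 6.95 pos [0.4624 0.1143 0.0547] yaw 103.7 F [-0.6 -0.5  0.6] | shift cm [-0.05  0.04 -0.03] twist -0.006
165 clock 6.95 pos [0.4624 0.1143 0.0547] yaw 103.7 F [-0.6 -0.5  0.6] | shift cm [-1.57 -0.35 -0.02] twist -0.006
180 clock 6.95 pos [0.4624 0.1143 0.0547] yaw 103.7 F [-0.6 -0.5  0.6] | shift cm [-3.14 -0.32 -0.02] twist -0.006
190 clock 6.95 pos [0.4624 0.1143 0.0547] yaw 103.7 F [-0.6 -0.5  0.6] | shift cm [-4.15 -0.08 -0.02] twist -0.006
200 clock 6.95 pos [0.4624 0.1143 0.0547] yaw 103.7 F [-0.6 -0.5  0.6] | shift cm [-5.11  0.33 -0.02] twist -0.006
205 clock 6.95 pos [0.4624 0.1143 0.0547] yaw 103.7 F [-0.6 -0.5  0.6] | shift cm [-5.56  0.6  -0.03] twist -0.006
```

Next is the second click, the same stroke, followed by lift and check.

Emit:
{"api": "send_rows", "payload": {"motion": "1 -0.6 -0.2 0 0; 1 -1.2 -0.4 0 0; 1 -1.9 -0.5 0 0; 1 -2.6 -0.5 0 0; 1 -3.2 -0.4 0 0"}}

```text
clock: 7.45
eef_pos: [0.4677, 0.0825, 0.0567]
tool_rot: [0.618, 0.786, 0.0, 0.0]
ft_force: [0.3, 1.4, 0.8]
grip_width: -0.0003
grasp_force: 0.7
```

Emit:
{"api": "send_rows", "payload": {"motion": "1 -0.4 0 0 0; 1 -0.8 0.2 0 0; 1 -1.2 0.3 0 0; 1 -1.6 0.45 0 0; 1 -1.8 0.55 0 0"}}

```text
clock: 7.95
eef_pos: [0.4772, 0.0664, 0.0561]
tool_rot: [0.618, 0.786, -0.0, 0.0]
ft_force: [0.2, -0.1, -0.2]
grip_width: 0.0
grasp_force: 0.0
```

Emit:
{"api": "send_rows", "payload": {"motion": "1 0 0 -2 0; 1 0 0 -4 0; 1 1.5 -0.1 -4.5 0; 1 4 -0.1 -4.5 0; 1 5 -0.1 -4.5 0"}}

```text
clock: 8.45
eef_pos: [0.464, 0.1163, 0.1015]
tool_rot: [0.617, 0.787, 0.0, 0.0]
ft_force: [-0.0, 0.9, 0.2]
grip_width: 0.0002
grasp_force: 0.0
```

```bash
python3 path.py | head -1
python3 - <<'E'
from h import *
im=vision.camera('wrist'); cv2.imwrite('pics/w5.png',im[:,:,::-1])
E
```

```text
150 clock 8.45 pos [0.464  0.1163 0.1015] yaw 103.8 F [-0.   0.9  0.2] | shift cm [-0.22 -0.17  4.65] twist -0.004
```

View pics/w5.png

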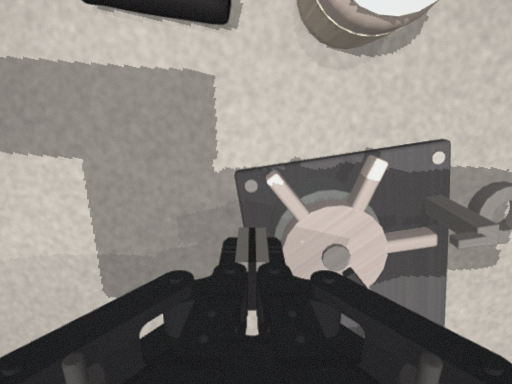

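After two clicks the bar's inner end is at (355,280), at the 300° tooth, so there is exactly one click left.

Emit:
{"api": "send_rows", "payload": {"motion": "1 0 0 0.5 0; 1 0 0 2 0; 1 0 0 3.8 0; 1 0 0 4.5 0; 1 0 0 4.5 0"}}

```text
clock: 9.0
eef_pos: [0.4629, 0.1143, 0.0548]
tool_rot: [0.618, 0.786, -0.002, -0.001]
ft_force: [-0.3, -0.3, -1.0]
grip_width: -0.0001
grasp_force: 0.0
```

Emit:
{"api": "send_rows", "payload": {"motion": "1 -0.6 -0.2 0 0; 1 -1.2 -0.4 0 0; 1 -1.9 -0.5 0 0; 1 -2.6 -0.5 0 0; 1 -3.2 -0.4 0 0"}}

```text
clock: 9.5
eef_pos: [0.4682, 0.0827, 0.0567]
tool_rot: [0.618, 0.786, 0.0, 0.0]
ft_force: [-0.1, 1.7, 0.7]
grip_width: -0.0001
grasp_force: 0.7
```

Emit:
{"api": "send_rows", "payload": {"motion": "1 -0.4 0 0 0; 1 -0.8 0.2 0 0; 1 -1.2 0.3 0 0; 1 -1.6 0.45 0 0; 1 -1.8 0.55 0 0"}}

```text
clock: 10.0
eef_pos: [0.4777, 0.0665, 0.0561]
tool_rot: [0.618, 0.786, -0.0, 0.0]
ft_force: [-0.5, 0.0, 0.1]
grip_width: -0.0
grasp_force: 0.0
```

Emit:
{"api": "send_rows", "payload": {"motion": "1 0 0 -2 0; 1 0 0 -4 0; 1 1 -0.1 -6 0; 1 2 -0.1 -8 0; 1 2 -0.1 -8 0"}}

```text
clock: 10.5
eef_pos: [0.4737, 0.0872, 0.1389]
tool_rot: [0.617, 0.787, 0.002, 0.002]
ft_force: [-0.2, -0.0, -0.3]
grip_width: 0.0
grasp_force: 0.0
```

Run:
```python
from h import *
to(.5728,-.0165,.1,104)
im=vision.camera('wrist'); cv2.imwrite('pics/w6.png',im[:,:,::-1])
```

```text
clock 10.5 pos [0.4737 0.0872 0.1389] yaw 103.8 F [-0.2 -0.  -0.3] | shift cm [-12.44   7.13   3.93] twist -0.004
```

View pics/w6.png

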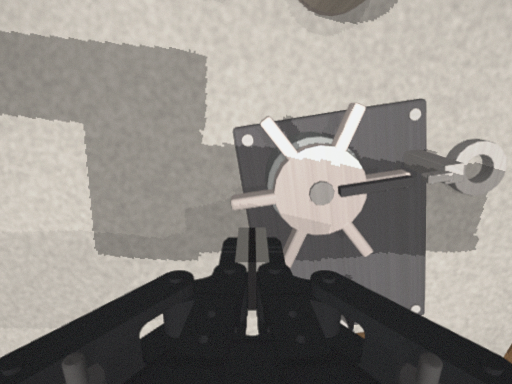

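The bar at (340–410,185) now lines up with the pointer at (440,165). I'll move just past the key to see it from near.

Emit:
{"api": "send_rows", "payload": {"motion": "1 -3.5 1.2 -0.5 0; 1 -7.5 2.7 -1 0; 1 -12 4.3 -1 0; 1 -15.5 5.6 -1 0; 1 -16.7 6.1 -1 0"}}

```text
clock: 11.05
eef_pos: [0.5715, -0.0652, 0.1444]
tool_rot: [0.619, 0.785, -0.001, -0.0]
ft_force: [-0.5, -0.1, -0.6]
grip_width: 0.0
grasp_force: 0.0
```

Emit:
{"api": "send_rows", "payload": {"motion": "1 0 0 0 0; 1 0 0 0 0; 1 0 0 0 0"}}

```text
clock: 11.35
eef_pos: [0.5694, -0.0603, 0.1457]
tool_rot: [0.617, 0.787, -0.0, -0.001]
ft_force: [-1.2, -0.6, -0.5]
grip_width: 0.0002
grasp_force: 0.0
```

Run:
```python
from h import *
to(.5728,-.0185,.075,104)
c=cam('wrist');im=vision.camera('wrist'); np.savez('c7.npz',T=c[2]); cv2.imwrite('pics/w7.png',im[:,:,::-1]); print(proj('wrist',[.5729,-.0197,.06],c))
```

```text
clock 11.35 pos [ 0.5694 -0.0603  0.1457] yaw 103.8 F [-1.2 -0.6 -0.5] | shift cm [3.97 1.34 7.07] twist -0.004
[[268.88853484 142.82723072]]
```

View pics/w7.png

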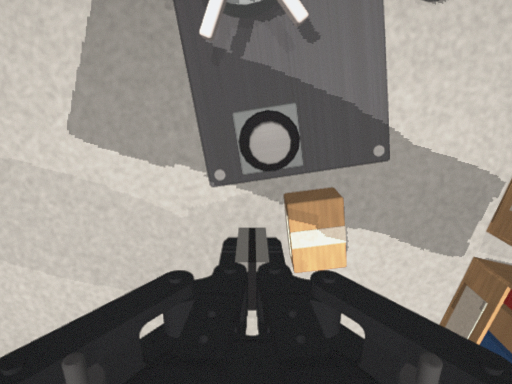

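The key top at (269,143) is exactly where the unit's geometry predicts it. The tip footprint is smaller than the key, so I'll hover over it.

Emit:
{"api": "send_rows", "payload": {"motion": "1 2 0.7 0 0; 1 3.9 1.3 1.5 0; 1 3.9 1.3 4.5 0; 1 3.9 1.3 7 0; 1 3.9 1.3 7.6 0"}}

```text
clock: 11.9
eef_pos: [0.571, -0.0191, 0.0675]
tool_rot: [0.617, 0.787, -0.002, -0.002]
ft_force: [-0.4, -0.0, 0.3]
grip_width: -0.0
grasp_force: 0.0
```

Emit:
{"api": "send_rows", "payload": {"motion": "1 0 0 0 0; 1 0 0 0 0"}}

```text
clock: 12.1
eef_pos: [0.5747, -0.0203, 0.0716]
tool_rot: [0.617, 0.787, 0.001, 0.001]
ft_force: [0.2, -0.4, 1.2]
grip_width: 0.0003
grasp_force: 0.0
```

```bash
python3 -c "
from h import *
to(.5729,-.0197,.055,103.8)"
```

```text
clock 12.1 pos [ 0.5747 -0.0203  0.0716] yaw 103.7 F [ 0.2 -0.4  1.2] | shift cm [ 0.1  -0.17  1.66] twist -0.001
```

Emit:
{"api": "send_rows", "payload": {"motion": "1 0.1 -0.1 0.4 0; 1 0.1 -0.1 0.8 0; 1 0.1 -0.1 1.1 0; 1 0.1 -0.1 1.3 0; 1 0.1 -0.1 1.4 0"}}

```text
clock: 12.6
eef_pos: [0.573, -0.0199, 0.0564]
tool_rot: [0.618, 0.786, 0.0, 0.0]
ft_force: [0.3, 0.5, 1.9]
grip_width: 0.0001
grasp_force: 1.4
```

Emit:
{"api": "send_rows", "payload": {"motion": "1 0 0 0.1 0; 1 0 0 0.2 0; 1 0 0 0.25 0"}}

```text
clock: 12.9
eef_pos: [0.5731, -0.0199, 0.054]
tool_rot: [0.618, 0.786, 0.0, 0.0]
ft_force: [0.2, -0.9, 7.5]
grip_width: -0.0001
grasp_force: 3.5
```

Emit:
{"api": "send_rows", "payload": {"motion": "1 0 0 0.1 0; 1 0 0 0.1 0; 1 0 0 0.1 0"}}

```text
clock: 13.2
eef_pos: [0.5731, -0.0199, 0.054]
tool_rot: [0.618, 0.786, 0.0, 0.001]
ft_force: [-2.0, -0.8, 9.4]
grip_width: 0.0001
grasp_force: 4.6
```

It has bottomed out: z did not change and the force rose past 4 N. Now I'll lift off.

Emit:
{"api": "send_rows", "payload": {"motion": "1 0 0 -0.5 0; 1 0 0 -1.5 0; 1 0 0 -4 0; 1 0 0 -7 0; 1 -3 0 -10 0"}}

```text
clock: 13.7
eef_pos: [0.5785, -0.0464, 0.1533]
tool_rot: [0.616, 0.788, -0.0, -0.002]
ft_force: [0.1, -0.1, 0.8]
grip_width: 0.0001
grasp_force: 0.0
```

Emit:
{"api": "send_rows", "payload": {"motion": "1 -2 0 -1 0; 1 -2 0 -1 0; 1 -2 0 -1 0; 1 -2 0 -1 0; 1 -2 0 -1 0"}}

```text
clock: 14.2
eef_pos: [0.5835, -0.0674, 0.1614]
tool_rot: [0.617, 0.787, -0.001, -0.001]
ft_force: [0.1, -1.0, 0.3]
grip_width: 0.0002
grasp_force: 0.0
```

Run:
```python
from h import *
to(.5,0,.1,104)
c=cam('wrist');im=vision.camera('wrist'); cv2.imwrite('pics/w8.png',im[:,:,::-1]); print(proj('wrist',[[.5729,-.0197,.06],[.5223,.1055,.07]],c))
```

```text
clock 14.2 pos [ 0.5835 -0.0674  0.1614] yaw 103.8 F [ 0.1 -1.   0.3] | shift cm [ 8.53 -6.49  6.17] twist -0.004
[[252.87377787 126.9377222 ]
 [223.48630914 -79.07896973]]
```

View pics/w8.png

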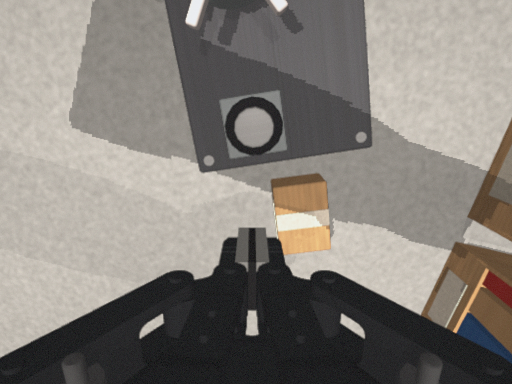

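The key at (253,126) is back up and the unit hasn't moved. The wheel's teeth are still at rest and the gripper is clear, so I'm handing it in.

```bash
python3 -c "
from h import *
print(workorder.job_done())"
```

```text
the job is handed in; nothing more can be done
None
```

I flicked the wheel round three clicks until the bar lined up with the pointer, pressed the key fully down and let it come back up, then handed the job in; the hand-in did not report a verdict.

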